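# Bolt the restricted-herbs box

## Task

Bolt the red-lidded herb box shut: press its yellow spring catch fully down with one fingertip and, while keeping it down, push the blue thumb tab with the other fingertip until the bolt is fully home through the staple on the red lid. Only then let the catch spring back up. Push gently and grasp nothing, and leave the green-lidded box and everything else on the bench alone.

Things in the scene. Friction and masses are not known exactly. Their poses are not given: they have to be found in the camera images.
- red_box: the box to bolt: fixed cream steel box, 260 (x) by 170 (y) by 100 mm high; origin at the centre of its underside, z up, x from lock to lid. Far half of its top: red lid, 2 mm thick. Near half: cream deck with the lock on a plate 3 mm thick. Along x run the yellow pedal, centred on y = -30 mm, and the bolt with its blue tab, on y = +30 mm; 34 mm lie clear between pedal and tab
- red_bolt (a joint): slide of the red box's bolt along the box's +x, m: 0 drawn back, 0.040 end stop, fully home. Starts at 0 to 0.004; blocked at 0.006 while the catch is less than 5 mm down. About 2 N of friction, 6 N s/m of damping; it stays where it is left. Beyond 0.034 the catch can spring up behind the bolt's lug and lock it home
- red_catch (a joint): press of the red box's catch, straight down, m: 0 up, 0.010 fully down. The spring takes about 2 N at the top and 6 N fully down, and raises it when let go. Less than 0.0065 does not count as held down
- red_pedal (a point): middle of the top face of the red box's yellow catch pedal: flat, 92 mm along the box's x by 26 mm across, 140 mm above the bench when up, 130 mm when fully down; it goes down level wherever it is pressed, and a fingertip may slide along it
- red_tab (a point): top middle of the near (-x) face of the red box's blue thumb tab, the face to push: upright plate 8 mm thick (x), 26 mm wide (y), its top 160 mm above the bench (fixed height), its face flat down to 117 mm; it moves with the bolt (x = -69 mm in the box's frame at joint 0)
- red_staple (a point): top middle of the staple on the red lid that takes the bolt, 121 mm above the bench; 12 mm long (x), 23 mm wide (y). Two like guides on the deck, 8 mm long, stand 35 and 115 mm nearer (-x). The bolt is a round bar 12 mm thick, top 117 mm above the bench, with a lug on its pedal side, top 122 mm: a fingertip at 130 mm clears them all
- green_box: a box of the same build with the same lock, but with a green lid, to be left alone; origin and axes as for the red box. Which of the two stands left or right varies
- green_bolt (a joint): bolt of the green box, as red_bolt; must not be moved
- green_catch (a joint): catch of the green box, as red_catch; must not be pressed
- lid_weight: loose small steel weight, 20 mm across, 30 mm high, standing on the red lid; origin at the centre of its underside. Leave alone
- weight: loose brass weight, 22 mm across, 36 mm high, standing between the boxes; origin at the centre of its underside. Leave alone
- jar: loose amber jar, 64 mm across, 110 mm high, beyond the boxes; origin at the centre of its underside. Leave alone
- scoop: loose steel scoop, about 195 by 60 mm, 27 mm high, handle towards its -x; origin on its underside near the back of its pan. Leave alone
- bowl: loose white bowl, 90 mm across, 50 mm high; origin at the centre of its underside. Leave alone
- bottle: loose white plastic bottle, 52 mm across, 110 mm high; origin at the centre of its underside. Leave alone
- spatula: loose spatula, 200 mm long along its x, lying on the bench; origin on its underside. Leave alone

How it is judged:
On the way, in this order (a step that is already met when the one before it is completed fails the run):
1. the red box's catch is pressed down while its bolt is still drawn back (value of joint red_catch above 0.0065 m and value of joint red_bolt below 0.008 m), for 0.1 s.
2. the bolt is home while the catch is still held down (value of joint red_catch above 0.0065 m and value of joint red_bolt above 0.035 m), for 0.1 s.
At the end, for the whole second after the job is handed in: the red box's bolt is within 5 mm of its end stop (joint above 35 of 40 mm), its catch is back up (within 2 mm), and the green box's bolt and catch are as they were (value of joint red_bolt above 0.035 m and value of joint each of red_catch, green_catch below 0.002 m and value of joint green_bolt below 0.0075 m); the robot touches nothing.
It fails at once if the bolt is between its ends while the catch is not held down (less than 6.5 of 10 mm) (value of joint red_bolt between 0.008 and 0.035 m and value of joint red_catch below 0.0065 m).
It fails at once if the red box or its lock is forced (more than 40 N) (contact force between any of the arm, the fingers and red_box above 40 N).
It fails at once if the green box's catch or bolt is worked (value of joint green_catch above 0.003 m or value of joint green_bolt above 0.0075 m).
It fails at once if a bystander is shifted, lifted or carried by more than 20 mm (distance of any of lid_weight, weight, jar, scoop, bowl, bottle, spatula from where it was at the start of the episode above 0.02 m).
It also fails if it takes over 38 s, if anything falls off the work surface, if the arm or the gripper's body presses on something with over 40 N, if the wrist force passes 120 N, or if a joint passes its speed limit or range.

## Robot

A 6-joint arm with a two-finger parallel gripper is mounted at the origin on the work surface. World frame = base frame: x ahead of the robot, y to its left, z up, the work surface at z = 0. Lengths are in m, angles in rad, forces in N, time in s.
With the tool pointing down it reaches from about 0.35 to 0.775 m from the base axis. Payload 7.3 kg.
Tool frame: the origin (TCP) lies on the centre line of the jaws, within the pads' length; the fingertips stand 11 mm ahead of it and the grasp point (between the pads) lies 8 mm behind it; y points along the fingers, z is the direction in which the jaws open and shut, and the axes are right-handed (so a half turn about y gives the same grasp; the last joint's range is limited). The gripper opens to 92 mm and grips with 3 to 60 N. Pads are 19 mm wide; open, the fingers measure 130 mm over their backs; the gripper's body (75 mm by 190 mm) begins 47 mm behind the grasp point.
Start: joints at [1.071, 0.342, 1.524, -0, 1.275, -0.146], TCP at [0.182, 0.493, 0.238] pointing down, gripper open.
Joint ranges: [-2.53, 2.53], [-0.77, 2.02], [0.04, 2.7], [-1, 4.14], [0.28, 2.66], [-3.11, 3.11]. Speed limits (rad/s): [2.57, 2.57, 3.14, 3.14, 3.14, 3.14].

## Interface

Orientations are given as [roll, pitch, yaw] about the fixed x, y, z axes, in that order (R = Rz(yaw) Ry(pitch) Rx(roll)).
In Python, from cell import robot, cams gives the robot as it stands.
- The arm moves only by the tool apply_moves, never from a script. Its argument "plan" is a list of rows, each a list of 7 numbers: the shift along the tool's x, y, z in m, then the turn, a rotation vector about the tool's x, y, z in degrees, then the gripper command: -1 is fully open, 1 is shut, values between are in proportion. A call has exactly 5 rows; each row is the pose to reach, as a shift and turn from the pose commanded when the call began, along the tool's axes at that moment; what a row does not reach only later rows make up. A row lasts 1/8 s, in which the tool goes at most 62.5 mm and 10.7 degrees, less where a joint would pass 70% of its speed; a pose out of reach is approached as far as the arm can. A call with a gripper value outside its range is refused whole. The fingers move at their own pace and stop on an object; "squeeze" is the grip in N (left out, the last holds). Time passes only in rows, so rows that repeat a pose let the fingers close, or fill a call up. It gives the time, the measured TCP pose, the force and the opening at its end, in the units of the state.
- robot.observe(): the state, without advancing time (a new reading comes with each control period).
- cams.read_camera(name): name is "scene" or "top"; returns the picture (420x560x3 uint8, blue, green, red); there is no depth.
- cams.calibration(name): a dict with "fx", "fy", "cx", "cy" (pixels), "extrinsics" (4x4, takes a point from world to camera coordinates). Camera axes: x right, y up, looking along -z (the intrinsics and any distortion apply to the point x, -y, -z); pixel columns grow to the right and rows downward; lengths in m; the calibration is good to about 2 mm. A picture is of the moment at which its call begins. calibration takes no time and is no camera call.
- robot.hand_in(): hands the job in, once; it reports no verdict.
The state is a dict: "time": time; "qpos": joint angles; "qvel": joint speeds; "joint_efforts": joint torques, N m; "tool_pos": TCP position; "tool_rot": TCP orientation; "contact_force": force on the tool from outside, world axes, zero at the start; "torque": the same for the moment, N m; "opening": finger opening in m.
Only numpy, scipy, OpenCV 4.12 (cv2) and the standard library are available. Lean on these libraries where they do the work, as an engineer would, in place of code of your own. Each camera call takes 0.05 s, during which the arm holds its last target. There are 200 camera calls.

## Working session

There is one attempt and no reset: what is moved stays moved. The work goes in short steps, Python scripts to look and compute and a tool call to move; the robot and the scene stay as the last step left them, time stands still between calls to the robot, and variables do not carry over. Pictures are saved under pics/ and viewed, about 8 in all and at most 12, crops included, and the job is handed in when it is done.

Besides the shell and the picture viewer there is one more tool, called after "Call:" as name(argument=value, ...), one argument or row to a line, values as JSON. apply_moves: Moves the arm, as the interface text tells. Its arguments: {"type":"object","properties":{"plan":{"type":"array","items":{"type":"array","items":{"type":"number"}}},"squeeze":{"type":"number"}},"required":["plan"]}

```bash
ls; mkdir -p pics
python3 - <<'E'
from cell import robot,cams
import cv2
for n in("scene","top"):
    cv2.imwrite(f"pics/{n}0.png",cams.read_camera(n)); c=cams.calibration(n); print(n,c)
print(robot.observe())
E
```

```text
pics
scene {'fx': 394.22089273913133, 'fy': 394.22089273913133, 'cx': 281.78503234239986, 'cy': 207.6746327830511, 'extrinsics': array([[ 0.80402036,  0.59428918, -0.019278  , -0.44211953],
       [-0.43421923,  0.60899164,  0.66376415,  0.18090994],
       [ 0.40620799, -0.52530901,  0.74769346, -1.34895678],
       [ 0.        ,  0.        ,  0.        ,  1.        ]])}
top {'fx': 432.0770719882767, 'fy': 432.0770719882767, 'cx': 277.31544505574357, 'cy': 205.62946804345864, 'extrinsics': array([[ 0.01870878, -0.9996626 ,  0.01801835, -0.02078769],
       [ 0.99892429,  0.01945367,  0.04209306, -0.5463583 ],
       [-0.04242938,  0.01721146,  0.99895121, -1.37826985],
       [ 0.        ,  0.        ,  0.        ,  1.        ]])}
{'time': 0.1, 'qpos': array([ 1.07098866e+00,  3.42645758e-01,  1.52491773e+00, -2.26843668e-05,
        1.27537509e+00, -1.45976050e-01]), 'qvel': array([-2.49891117e-04, -2.44792130e-03, -1.09365782e-03,  7.93141281e-05,
        6.24203461e-04,  3.84080343e-04]), 'joint_efforts': array([ 2.99194871e-03, -4.32006919e+01, -2.44694352e+01,  7.21384515e-02,
        5.25687612e-02, -6.08989467e-05]), 'tool_pos': array([0.18171851, 0.49218522, 0.23711953]), 'tool_rot': array([-1.57213110e+00,  1.74314571e-04, -3.53825118e-01]), 'contact_force': array([ 0.38972287,  0.20842003, -0.02222616]), 'torque': array([ 0.01589794,  0.00102087, -0.00524787]), 'opening': 0.09167346607628088}
```

View pics/top0.png

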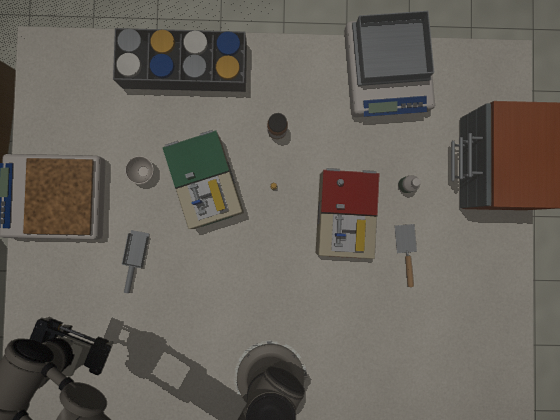

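View pics/scene0.png

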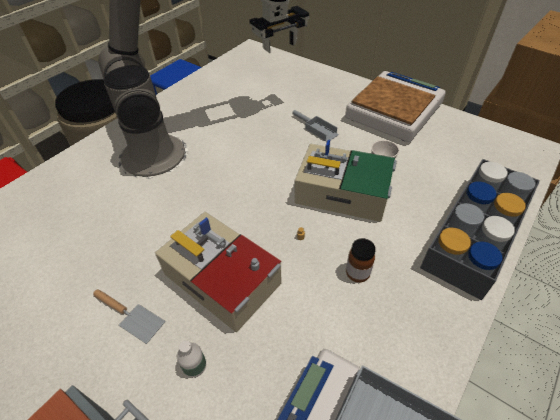

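The top view shows the red box at right, around (350,215), with its lock on the near side. The yellow pedal is at (361,235) and the blue tab at about (338,235). The green box is on the left at (203,180), and the path over to the red box is clear above z = 0.2.

```bash
cat > h.py <<'E'
import cv2,numpy as np
from cell import robot,cams
def ray(n,uv):
    c=cams.calibration(n);E=c["extrinsics"];R,t=E[:3,:3],E[:3,3]
    d=np.array([(uv[0]-c["cx"])/c["fx"],-(uv[1]-c["cy"])/c["fy"],-1.])
    return -R.T@t,R.T@d
def onz(n,uv,z):
    o,d=ray(n,uv); return (o+d*(z-o[2])/d[2])[:2]
def mask(im,col):
    h=cv2.cvtColor(im,cv2.COLOR_BGR2HSV)
    r={"y":[(20,150,90),(32,255,255)],"b":[(105,110,40),(130,255,255)],"r":[(0,150,60),(6,255,255)]}[col]
    m=cv2.inRange(h,*r)
    return m|cv2.inRange(h,(174,150,60),(180,255,255)) if col=="r" else m
def blobs(m,x0,x1,y0,y1,amin=8):
    k=np.zeros_like(m);k[y0:y1,x0:x1]=m[y0:y1,x0:x1]
    return [c for c in cv2.findContours(k,cv2.RETR_EXTERNAL,cv2.CHAIN_APPROX_NONE)[0] if cv2.contourArea(c)>amin]
E
python3 - <<'E'
from h import *
im=cv2.imread("pics/top0.png")
for col,z in(("r",.102),("y",.14),("b",.16)):
    for c in blobs(mask(im,col),300,395,160,270):
        P=np.array([onz("top",p,z) for p in c[:,0]+0.0],np.float32)
        r=cv2.minAreaRect(P);print(col,cv2.contourArea(c),cv2.boundingRect(c),r)
        B=cv2.boxPoints(r);print(B.round(4).tolist())
c=cv2.resize(im[160:270,300:400],None,fx=5,fy=5,interpolation=cv2.INTER_CUBIC)
s=cv2.imread("pics/scene0.png")[205:335,150:290];s=cv2.resize(s,(int(140*550/130),550),interpolation=cv2.INTER_CUBIC)
cv2.imwrite("pics/crop1.png",cv2.resize(np.hstack([c,s]),None,fx=.72,fy=.72))
E
```

```text
r 2152.5 (322, 171, 56, 44) ((0.5875904560089111, -0.22652100026607513), (0.1668044626712799, 0.12488356232643127), 87.74034118652344)
[[0.5218999981880188, -0.3073999881744385], [0.6467000246047974, -0.3122999966144562], [0.6532999873161316, -0.14560000598430634], [0.5285000205039978, -0.14069999754428864]]
y 213.0 (356, 220, 9, 31) ((0.4601178467273712, -0.25129613280296326), (0.08765938878059387, 0.023457113653421402), 0.5864164233207703)
[[0.41620001196861267, -0.23999999463558197], [0.4163999855518341, -0.26350000500679016], [0.5041000247001648, -0.26260000467300415], [0.5037999749183655, -0.23909999430179596]]
b 8.5 (336, 234, 10, 2) ((0.46089261770248413, -0.19085828959941864), (0.002867740113288164, 0.025926481932401657), 1.0459139347076416)
[[0.459199994802475, -0.17790000140666962], [0.45969998836517334, -0.2037999927997589], [0.4625999927520752, -0.2037999927997589], [0.46209999918937683, -0.17790000140666962]]
```

View pics/crop1.png

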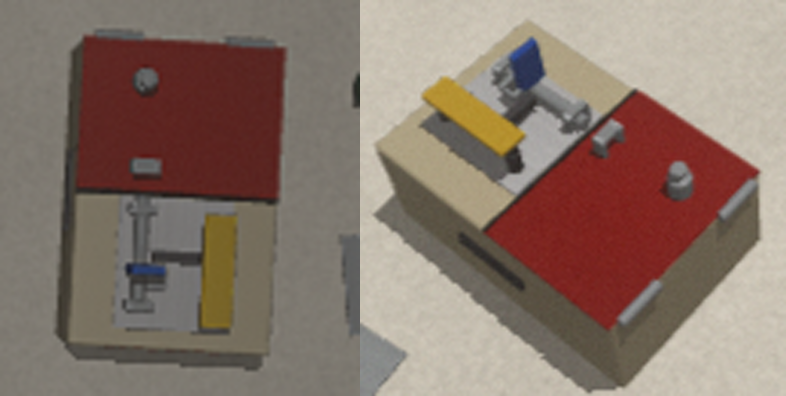

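The yellow pedal (in the enlarged top view at (218,270)) runs well nearer than the blue tab at (145,270). Lid and pedal/tab measurements agree:

- Yaw is about -2.3°, and the centre line is at y ≈ -0.2205 at the start point.
- The tab face is at x ≈ 0.453–0.457, so the TCP starts at x ≈ 0.436.
- With the opening at 45 mm, one finger sits on the pedal and the other behind the tab, with the tips at about 131 mm.

Call:
apply_moves(
  plan=[
    [0.047,0,-0.039,0,-3.6,0,0.02],
    [0.094,0,-0.078,0,-7.2,0,0.02],
    [0.141,0,-0.117,0,-10.8,0,0.02],
    [0.188,0,-0.156,0,-14.4,0,0.02],
    [0.235,0,-0.195,0,-18,0,0.02],
  ],
)

```text
time: 0.72
tool_pos: [0.3353, 0.2264, 0.2376]
tool_rot: [-1.571, -0.0, -0.037]
contact_force: [1.3, 0.1, -0.5]
opening: 0.0475
```

Call:
apply_moves(
  plan=[
    [0.016,0,-0.058,0,0,0,0.02],
    [0.032,0,-0.116,0,0,0,0.02],
    [0.048,0,-0.174,0,0,0,0.02],
    [0.064,0,-0.232,0,0,0,0.02],
    [0.08,0,-0.29,0,0,0,0.02],
  ],
)

```text
time: 1.35
tool_pos: [0.4032, -0.0668, 0.2377]
tool_rot: [-1.571, -0.0, -0.04]
contact_force: [1.0, -1.1, 0.2]
opening: 0.0452
```

Call:
apply_moves(
  plan=[
    [0.015,0,-0.055,0,0,0,0.02],
    [0.03,0.01,-0.11,0,0,0,0.02],
    [0.038,0.03,-0.153,0,0,0,0.02],
    [0.038,0.05,-0.153,0,0,0,0.02],
    [0.038,0.05,-0.153,0,0,0,0.02],
  ],
)

```text
time: 1.98
tool_pos: [0.434, -0.2189, 0.186]
tool_rot: [-1.568, 0.004, -0.041]
contact_force: [-0.3, 0.7, 0.1]
opening: 0.0453
```

Run:
```python
from h import *
s=cams.read_camera("scene");t=cams.read_camera("top");o=robot.observe()
print(o["time"],o["tool_pos"],o["tool_rot"],o["opening"],o["contact_force"])
s=cv2.resize(s[190:300,145:265],(600,550),interpolation=cv2.INTER_CUBIC)
cv2.imwrite("pics/near.png",s)
```

```text
2.075 [ 0.4351846  -0.21888877  0.18805655] [-1.57060594e+00 -1.42717328e-05 -3.92424119e-02] 0.04543907010156088 [0.16886418 1.08868867 0.4191536 ]
```

View pics/near.png

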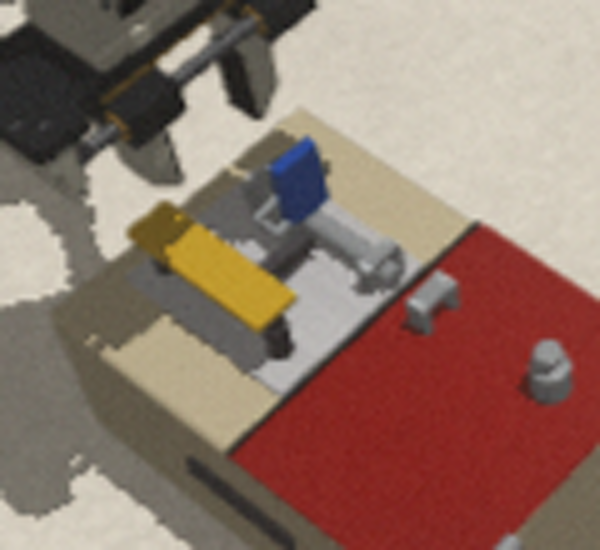

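Both fingertips hang just nearer than the pedal and tab in this view. The left tip at (165,182) is above the near end of the pedal, and the right tip at (258,115) is behind the blue tab. I'll descend in stages.

Call:
apply_moves(
  plan=[
    [0,0.012,-0.001,0,0,0,0.02],
    [0,0.024,-0.001,0,0,0,0.02],
    [0,0.033,-0.001,0,0,0,0.02],
    [0,0.033,-0.001,0,0,0,0.02],
    [0,0.033,-0.001,0,0,0,0.02],
  ],
)

```text
time: 2.7
tool_pos: [0.4352, -0.2202, 0.1548]
tool_rot: [-1.571, -0.0, -0.04]
contact_force: [0.2, 0.2, -1.6]
opening: 0.0448
```

Call:
apply_moves(
  plan=[
    [0,0.003,0,0,0,0,0.02],
    [0,0.006,0,0,0,0,0.02],
    [0,0.008,0,0,0,0,0.02],
    [0,0.008,0,0,0,0,0.02],
    [0,0.008,0,0,0,0,0.02],
  ],
)

```text
time: 3.32
tool_pos: [0.4353, -0.2203, 0.1469]
tool_rot: [-1.571, -0.001, -0.04]
contact_force: [0.9, 0.6, 3.6]
opening: 0.0449
```

Measured force is 3.6 N at about 4 mm of press, which matches the spring. Pressing about 5 mm further.

Call:
apply_moves(
  plan=[
    [0,0.0015,0,0,0,0,0.02],
    [0,0.003,0,0,0,0,0.02],
    [0,0.0045,0,0,0,0,0.02],
    [0,0.005,0,0,0,0,0.02],
    [0,0.005,0,0,0,0,0.02],
  ],
)

```text
time: 3.95
tool_pos: [0.4353, -0.2203, 0.1418]
tool_rot: [-1.571, -0.001, -0.04]
contact_force: [0.9, -0.6, 5.3]
opening: 0.0449
```

Run:
```python
from h import *
s=cams.read_camera("scene");o=robot.observe()
print(o["time"],o["tool_pos"],o["tool_rot"],o["opening"],o["contact_force"])
s=cv2.resize(s[190:300,145:265],(600,550),interpolation=cv2.INTER_CUBIC)
cv2.imwrite("pics/press.png",s)
```

```text
4.0 [ 0.43525083 -0.22030642  0.1418281 ] [-1.57104290e+00 -5.00217529e-04 -3.96450384e-02] 0.04507442989226053 [ 0.0851654  -0.44741597  4.90404926]
```

View pics/press.png

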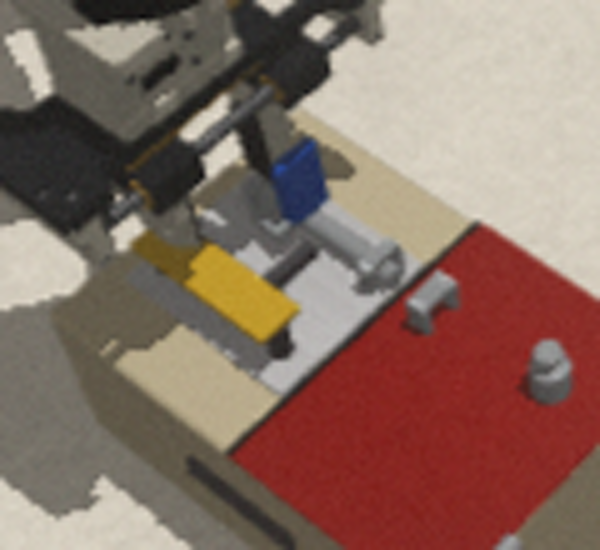

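The pedal is visibly down under the left finger at about (180,235), and the right finger stands behind the tab at (262,150). Sliding along +x now.

Call:
apply_moves(
  plan=[
    [0.004,0,0,0,0,0,0.02],
    [0.008,0,0,0,0,0,0.02],
    [0.012,0,0,0,0,0,0.02],
    [0.016,0,0,0,0,0,0.02],
    [0.02,0,0,0,0,0,0.02],
  ],
)

```text
time: 4.62
tool_pos: [0.4534, -0.2205, 0.1413]
tool_rot: [-1.569, 0.004, -0.039]
contact_force: [-6.2, -0.5, 6.7]
opening: 0.0451
```

Call:
apply_moves(
  plan=[
    [0.004,0,0,0,0,0,0.02],
    [0.008,0,0,0,0,0,0.02],
    [0.012,0,0,0,0,0,0.02],
    [0.016,0,0,0,0,0,0.02],
    [0.018,0,0,0,0,0,0.02],
  ],
)

```text
time: 5.25
tool_pos: [0.4714, -0.2212, 0.1413]
tool_rot: [-1.569, 0.004, -0.039]
contact_force: [-5.8, -0.1, 7.7]
opening: 0.0449
```

Run:
```python
from h import *
s=cams.read_camera("scene");o=robot.observe()
print(o["time"],o["tool_pos"],o["opening"],o["contact_force"])
s=cv2.resize(s[190:300,145:265],(600,550),interpolation=cv2.INTER_CUBIC)
cv2.imwrite("pics/push.png",s)
```

```text
5.3 [ 0.47161453 -0.22121235  0.14128939] 0.04454166477217109 [-6.46948693  0.01365585  6.77992587]
```

View pics/push.png

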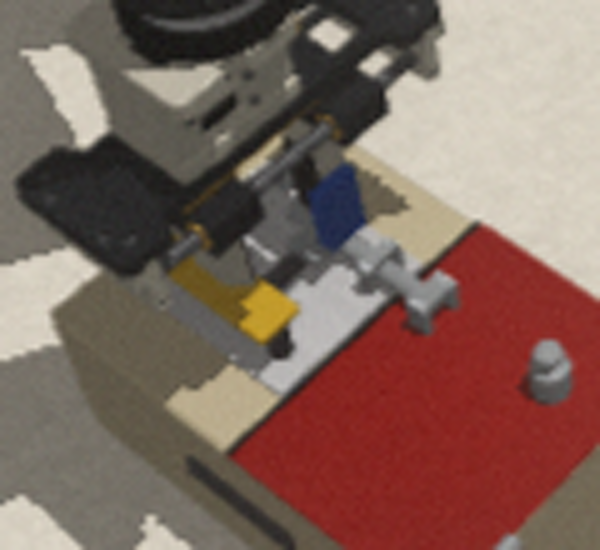

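The bolt tip has reached the staple at about (430,290). Force is steady at 6 N and the catch is held down. I'll approach the end stop gently.

Call:
apply_moves(
  plan=[
    [0.002,0,0,0,0,0,0.02],
    [0.004,0,0,0,0,0,0.02],
    [0.006,0,0,0,0,0,0.02],
    [0.007,0,0,0,0,0,0.02],
    [0.008,0,0,0,0,0,0.02],
  ],
)

```text
time: 5.92
tool_pos: [0.4792, -0.2215, 0.1413]
tool_rot: [-1.569, 0.004, -0.04]
contact_force: [-5.2, -0.6, 5.9]
opening: 0.0452
```

Call:
apply_moves(
  plan=[
    [0.0007,0,0,0,0,0,0.02],
    [0.0014,0,0,0,0,0,0.02],
    [0.002,0,0,0,0,0,0.02],
    [0.002,0,0,0,0,0,0.02],
    [0.002,0,0,0,0,0,0.02],
  ],
)

```text
time: 6.55
tool_pos: [0.4813, -0.2216, 0.1413]
tool_rot: [-1.57, 0.004, -0.04]
contact_force: [-5.2, 0.5, 6.1]
opening: 0.0451
```

Not at the stop yet, so I'll creep in 1 mm steps and watch for the force to rise.

Call:
apply_moves(
  plan=[
    [0.0005,0,0,0,0,0,0.02],
    [0.001,0,0,0,0,0,0.02],
    [0.0015,0,0,0,0,0,0.02],
    [0.0015,0,0,0,0,0,0.02],
    [0.0015,0,0,0,0,0,0.02],
  ],
)

```text
time: 7.18
tool_pos: [0.4828, -0.2217, 0.1413]
tool_rot: [-1.57, 0.004, -0.04]
contact_force: [-6.2, 0.8, 7.2]
opening: 0.0451
```

Call:
apply_moves(
  plan=[
    [0.0003,0,0,0,0,0,0.02],
    [0.0006,0,0,0,0,0,0.02],
    [0.001,0,0,0,0,0,0.02],
    [0.001,0,0,0,0,0,0.02],
    [0.001,0,0,0,0,0,0.02],
  ],
)

```text
time: 7.8
tool_pos: [0.4833, -0.2217, 0.1413]
tool_rot: [-1.569, 0.005, -0.039]
contact_force: [-7.3, -0.7, 7.7]
opening: 0.0449
```

Run:
```python
from h import *
s=cams.read_camera("scene");t=cams.read_camera("top");o=robot.observe()
print(o["time"],o["tool_pos"],o["opening"],o["contact_force"])
s0=cv2.imread("pics/scene0.png")
for i in(s0,s):
    for c in blobs(mask(i,"b"),185,225,205,250): print(cv2.boundingRect(c),onz("scene",c[:,0][c[:,0,1].argmin()]+0.,.16),c[:,0].mean(0))
s=cv2.resize(s[190:300,145:265],(600,550),interpolation=cv2.INTER_CUBIC)
cv2.imwrite("pics/home.png",s)
```

```text
7.9 [ 0.48334404 -0.22168527  0.14126978] 0.04494126972885648 [-7.16272407 -0.62639556  7.15864691]
(200, 218, 10, 16) [ 0.46243792 -0.18240217] [204.69444444 225.55555556]
(210, 226, 11, 16) [ 0.49891431 -0.18660638] [215.51428571 233.31428571]
```

View pics/home.png

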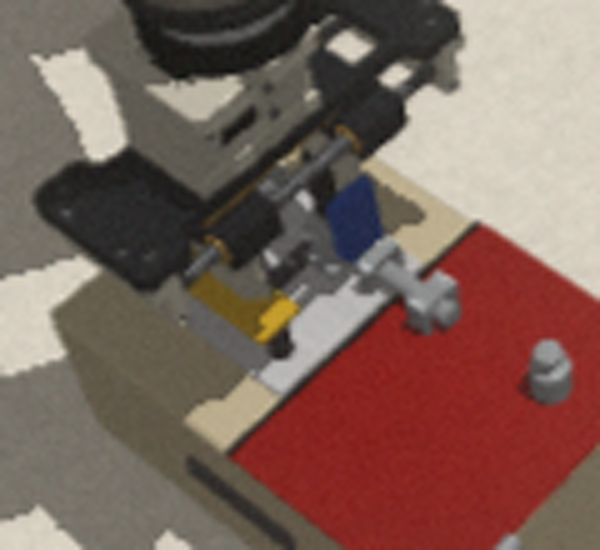

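The bolt now pokes through the staple at (445,305). The last 1 mm of command gave only 0.5 mm of motion, which suggests the stop. I'll confirm with a little more push.

Call:
apply_moves(
  plan=[
    [0.0004,0,0,0,0,0,0.02],
    [0.0008,0,0,0,0,0,0.02],
    [0.001,0,0,0,0,0,0.02],
    [0.001,0,0,0,0,0,0.02],
    [0.001,0,0,0,0,0,0.02],
  ],
)

```text
time: 8.52
tool_pos: [0.4835, -0.2217, 0.1413]
tool_rot: [-1.569, 0.007, -0.039]
contact_force: [-10.5, 0.2, 9.1]
opening: 0.0448
```

Force rose to 10.5 N with no travel, so the bolt is at its stop. Next I ease off the tab by 4 mm and lift straight up.

Call:
apply_moves(
  plan=[
    [-0.002,0,0,0,0,0,0.02],
    [-0.004,0,0,0,0,0,0.02],
    [-0.004,-0.004,0,0,0,0,0.02],
    [-0.004,-0.009,0,0,0,0,0.02],
    [-0.004,-0.015,0,0,0,0,0.02],
  ],
)

```text
time: 9.15
tool_pos: [0.4818, -0.2217, 0.1564]
tool_rot: [-1.57, 0.002, -0.04]
contact_force: [-0.0, -1.4, -0.3]
opening: 0.0448
```

Call:
apply_moves(
  plan=[
    [0,-0.02,0,0,0,0,0.02],
    [0,-0.045,0,0,0,0,0.02],
    [-0.02,-0.08,0,0,0,0,0.02],
    [-0.05,-0.1,0,0,0,0,0.02],
    [-0.08,-0.1,0,0,0,0,0.02],
  ],
)

```text
time: 9.78
tool_pos: [0.4018, -0.219, 0.258]
tool_rot: [-1.572, -0.001, -0.039]
contact_force: [0.7, -0.5, 0.3]
opening: 0.0448
```

Run:
```python
from h import *
s=cams.read_camera("scene");t=cams.read_camera("top");o=robot.observe()
print(o["time"],o["tool_pos"],o["contact_force"])
s0=cv2.imread("pics/scene0.png")
for i in(s0,s):
    for k,b in(("b",(185,230,205,250)),("y",(160,215,220,265))):
        for c in blobs(mask(i,k),*b): print(k,cv2.boundingRect(c),c[:,0].mean(0))
c=cv2.resize(t[160:270,300:400],(360,396),interpolation=cv2.INTER_CUBIC)
s=cv2.resize(s[190:300,145:265],(432,396),interpolation=cv2.INTER_CUBIC)
cv2.imwrite("pics/end.png",np.hstack([c,s]))
```

```text
9.875 [ 0.40013306 -0.21834739  0.2569471 ] [-0.21021822  0.01416674 -0.00347078]
b (200, 218, 10, 16) [204.69444444 225.55555556]
y (171, 231, 33, 25) [187.   242.75]
b (211, 226, 10, 16) [215.85714286 233.51428571]
y (171, 231, 33, 25) [186.71641791 242.68656716]
```

View pics/end.png

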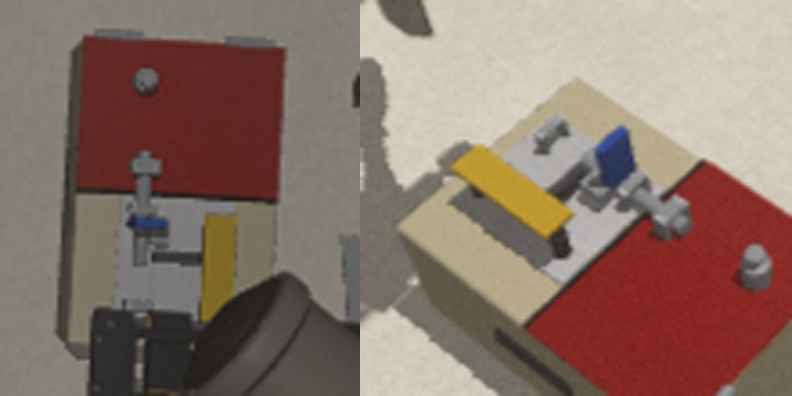

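The bolt is through the staple, at (145,160) in the top crop and (675,218) in the scene crop. The pedal is back at its starting pixels, the lid weight is in place, and the arm is clear.

```bash
python3 -c "
from cell import robot
print(robot.hand_in())"
```

```text
the job is handed in; nothing more can be done
None
```

The red box is bolted shut and I handed the job in after about 10 s of robot time; the hand-in gave no verdict.

- **Pressing the catch:** with the fingers 45 mm apart, one fingertip pressed the yellow catch about 9 mm down, at about 5 N, while the bolt was still drawn back.
- **Pushing the bolt:** I then slid the hand forward so the other fingertip pushed the blue tab. At the end the force rose to about 10 N with no further travel, so the bolt had met its end stop.
- **Letting go:** I eased off the tab, then lifted away so the catch could spring up.

**Last checks:**
- The bolt shows through the staple in both views.
- The pedal is back at its starting pixels.
- The tab stayed where I left it, and the lid weight has not moved.
- The force on the tool is about zero, and the arm is clear above the box.

Nothing failed or disagreed. I did not compare the green box and the other loose items with the first pictures at the end. The arm passed well above them and never worked near them.

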